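# Eject the orange slide caddy and catch it with the other finger

### The job

Eject the orange-fronted slide caddy from the imager: press the yellow eject key beside its lane with one finger and, with the key still down, stop the caddy with the other finger as it springs out, before its front runs over the front edge of the loading shelf. Only touch it: do not lift the caddy, and leave the blue caddy latched and everything else where it stands. Finish with your finger still holding the popped caddy back on the shelf, so that I can take it from you there.

Things in the scene. Friction and masses are not known exactly. Their poses are not given: they have to be found in the camera images.
- imager: white two-lane slide imager, fixed, 200 mm deep (its x) x 214 wide (its y) x 104 high. Origin: centre of its underside on the bench; z up; its front looks along its -x. The front 54 mm (x -100 to -46) is a flat grey loading shelf, 30 mm above the bench; behind it rises the white hood, 66 mm high, 104 mm from x = 0 back. A caddy is latched in each lane; which caddy is in which lane varies
- orange_face (a point): middle (half-way up) of the front face of the orange front plate of the caddy to eject. Plate 34 mm wide, 6 thick, 22 high, standing on the shelf before the hood. Latched, this point is at x = -53 mm in the imager's frame, 47 mm from the shelf's edge. When unlatched a spring (1.6 N at first, 1.4 N at 15 mm, acting for 50 mm) shoots it out along the imager's -x at about 0.5 m/s; unstopped it slides off the shelf
- orange: the same orange-fronted caddy: behind the plate a black carrier for a glass slide, 84 mm long, 34 wide, 10 high, inside the hood; about 70 g in all. Origin: centre of its underside, 48 mm behind the front face; axes as the imager's
- blue_face (a point): the same point on the other, blue-fronted caddy, of the same build, which is to stay latched in its lane
- lane_left (a point): middle of the left lane (y = +32 mm in the imager's frame; left and right as seen facing its front) at the open front edge of the loading shelf, on the shelf's surface. The lane runs from here along the imager's +x between two guide rails 6 mm high above the shelf, inner faces 18 mm and outer faces 22 mm from its middle
- eject_left_top (a point): centre of the top of the yellow eject key of the left lane, 22 mm (imager's x) x 24 mm (its y), on the outer (+y) side of that lane: x = -76, y = +78 mm in the imager's frame, so 46 mm sideways from the lane's middle and 23 mm ahead of the latched front face. Top 14 mm above the shelf at rest, 8 mm when fully down. The white console around it is 7 mm above the shelf
- eject_left (a joint): travel of the left eject key, 0 (up) to 0.006 m (fully down); it springs back up. 2 N starts it, 5 N holds it fully down; the latch of its lane lets go at about 3 mm
- lane_right (a point): middle of the right lane (y = -32 mm in the imager's frame; left and right as seen facing its front) at the open front edge of the loading shelf, on the shelf's surface. The lane runs from here along the imager's +x between two guide rails 6 mm high above the shelf, inner faces 18 mm and outer faces 22 mm from its middle
- eject_right_top (a point): centre of the top of the yellow eject key of the right lane, 22 mm (imager's x) x 24 mm (its y), on the outer (-y) side of that lane: x = -76, y = -78 mm in the imager's frame, so 46 mm sideways from the lane's middle and 23 mm ahead of the latched front face. Top 14 mm above the shelf at rest, 8 mm when fully down. The white console around it is 7 mm above the shelf
- eject_right (a joint): travel of the right eject key, 0 (up) to 0.006 m (fully down); it springs back up. 2 N starts it, 5 N holds it fully down; the latch of its lane lets go at about 3 mm
- six_well: bystander, to be left alone: six-well culture plate with lid, 128 x 86 x 21 mm, lying on the bench; origin: centre of its underside
- dishes: bystander, to be left alone: stack of three closed culture dishes, 60 mm across, 45 mm high; origin: centre of its underside
- tube_rack: bystander, to be left alone: blue rack 130 x 70 mm with three capped 50 ml tubes, 120 mm high; origin: centre of its underside
- medium: bystander, to be left alone: bottle of pink medium with white cap, 68 mm across, 170 mm high; origin: centre of its underside
- tip_box: bystander, to be left alone: closed box of pipette tips, 122 x 86 x 58 mm; origin: centre of its underside
- pipettor: bystander, to be left alone: white hand pipette lying on the bench, about 270 mm long, 28 mm high; origin: centre of its underside
- marker: bystander, to be left alone: dark pen with a blue cap, 120 mm long, 11 mm thick, lying beside the imager; origin: centre of its underside
- spare_caddy: bystander, to be left alone: spare caddy with a grey front, lying on the bench before the imager, 90 x 34 mm, 22 mm high; origin: centre of its underside

How it is judged (in metres and radians):
On the way:
1. with an eject key pressed down, the orange caddy has sprung at least 4 mm out of its lane and is against a finger (value of joint any of eject_left, eject_right above 0.0025 m and x of orange_face in the frame of imager below -0.057 m and contact force between the fingers and orange above 0.3 N), for 0.05 s.
At the end, for the whole second after the job is handed in: The orange caddy is unlatched, its front face 4 to 47 mm out from where it was latched (still on the shelf), flat in its lane and at rest, with a finger bearing on it by more than 0.4 N; the blue caddy is still latched. The key may be up or down (x of orange_face in the frame of imager between -0.1 and -0.057 m and contact force between the fingers and orange above 0.4 N and linear speed of orange below 0.02 m/s and z of orange_face in the frame of imager between 0.036 and 0.049 m and angle between the x axis of orange and the x axis of imager, either way round below 0.12 rad and x of blue_face in the frame of imager above -0.057 m); the arm keeps its last pose, push and grip.
It fails at once if the orange caddy's front ran over the front edge of the loading shelf (x of orange_face in the frame of imager below -0.1 m).
It fails at once if the orange caddy was lifted or tipped (z of orange_face in the frame of imager above 0.052 m or angle between orange's own z axis and vertical above 0.2 rad).
It fails at once if the blue caddy was ejected or lifted (distance of blue_face from where it was at the start of the episode above 0.006 m).
It fails at once if something else on the bench was moved more than 20 mm (distance of any of six_well, dishes, tube_rack, medium, tip_box, pipettor, marker, spare_caddy from where it was at the start of the episode above 0.02 m).
It also fails if it takes over 32 s, if anything falls off the work surface, if the arm or the gripper's body presses on something with over 40 N, if the wrist force passes 120 N, or if a joint passes its speed limit or range.

### The arm

A 6-joint arm with a two-finger parallel gripper is mounted at the origin on the work surface. World frame = base frame: x ahead of the robot, y to its left, z up, the work surface at z = 0. Lengths are in mm, angles in degrees, forces in N, time in s.
With the tool pointing down it reaches from about 350 to 850 mm from the base axis. Payload 8.1 kg.
Tool frame: the origin (TCP) lies between the finger pads; the fingertips stand 14 mm ahead of it and the grasp point (between the pads) lies 5 mm behind it; z points along the fingers, x is the direction in which the jaws open and shut, and the axes are right-handed (so a half turn about z gives the same grasp; the last joint's range is limited). The gripper opens to 85 mm and grips with 20 to 120 N. Pads are 22 mm wide; open, the fingers measure 114 mm over their backs; the gripper's body (76 mm by 85 mm) begins 54 mm behind the grasp point. The pads swing forward as they close: fully open they stand 13 mm farther back than shut.
Start: joints at [69.763, 7.471, 85.268, -0, 87.261, -4.893], TCP at [158.744, 578.624, 220.592] pointing down, gripper open.
Joint ranges: [-169.43, 169.43], [-51.17, 129.36], [1.28, 143.12], [-76.62, 256.62], [0, 156.53], [-152.29, 152.29]. Speed limits (degrees/s): [136.94, 136.94, 159.86, 180, 180, 180].

### API

Orientations are given as [roll, pitch, yaw] about the fixed x, y, z axes, in that order (R = Rz(yaw) Ry(pitch) Rx(roll)).
In Python, from bench import r, vision, job gives the robot as it stands.
- The arm moves only by the tool send_rows, never from a script. Its arguments are lists of equal length, an entry for each row: "dp": the shift along the world's x, y, z in mm, a list of three; "rot": the turn, a rotation vector about the world's x, y, z in rad, a list of three. In form: {"dp": [[tx, ty, tz], ...], "rot": [[wx, wy, wz], ...]}. A call has 1 to 5 rows; each row is the pose to reach, as a shift and turn from the pose commanded when the call began; what a row does not reach only later rows make up. A row lasts 1/8 s, in which the tool goes at most 62.5 mm and 10.7 degrees, less where a joint would pass 70% of its speed; a pose out of reach is approached as far as the arm can. A call with a gripper value outside its range is refused whole. "jaw" is the finger opening in mm, from 0 to 85.4, set as the call begins (left out, the last holds). The fingers move at their own pace and stop on an object; "force" is the grip in N (left out, the last holds). Time passes only in rows, so rows that repeat a pose let the fingers close. It gives the time, the measured TCP pose, the force and the opening at its end, in the units of the state.
- r.sense(): the state, without advancing time (a new reading comes with each control period).
- vision.snapshot(name): name is "side" or "top" or "wrist"; returns a dict with "pixels" (400x640x3 uint8, red, green, blue), "depth" (400x640 float32, mm along the optical axis (not along the pixel's ray), 0 where there is no reading), "intrinsics" (3x3 intrinsics, pixels), "world_from_camera" (4x4, takes a point from camera to world coordinates); the wrist camera has in their place "T_tool_cam" (4x4, takes a point from camera to tool coordinates, whose origin is the TCP and whose axes are the tool frame's). Camera axes: x right, y down, z forward; pixel columns grow to the right and rows downward; lengths in mm; the calibration is good to about 2 mm. The wrist camera is an equidistant fisheye: a pixel r from the principal point sees the ray r / f radians off the axis. A picture is of the moment at which its call begins: read the wrist's pose just before it.
- job.hand_in(): hands the job in, once; it reports no verdict.
The state is a dict: "time": time; "joint_pos": joint angles; "qd": joint speeds; "joint_efforts": joint torques, N m; "tool_pos": TCP position; "tcp_rot": TCP orientation; "ft_force": force on the tool from outside, world axes, zero at the start; "wrist_torque": the same for the moment, N m; "finger_gap": finger opening in mm.
Only numpy, scipy, OpenCV 4.12 (cv2) and the standard library are available. Lean on these libraries where they do the work, as an engineer would, in place of code of your own. Each camera call takes 0.05 s, during which the arm holds its last target.

## Working session

There is one attempt and no reset: what is moved stays moved. The work goes in short steps, Python scripts to look and compute and a tool call to move; the robot and the scene stay as the last step left them, time stands still between calls to the robot, and variables do not carry over. Pictures are saved under pics/ and viewed, and the job is handed in when it is done.

Besides the shell and the picture viewer there is one more tool, called after "Emit:" as name(argument=value, ...) on one line, values as JSON. send_rows: Moves the arm, as the interface text tells. Its arguments: {"type":"object","properties":{"dp":{"type":"array"},"rot":{"type":"array"},"jaw":{"type":"number"},"force":{"type":"number"}},"required":["dp","rot"]}

```bash
mkdir -p pics; ls; python3 - <<'E'
from bench import r,vision,job
import cv2
print(r.sense())
for n in("side","top","wrist"):
    s=vision.snapshot(n); cv2.imwrite(f"pics/{n}0.png",s["pixels"][:,:,::-1])
    print(n,s["intrinsics"],s.get("world_from_camera",s.get("T_tool_cam")))
E
```

```text
pics
{'time': 0.0, 'joint_pos': array([ 6.97620592e+01,  7.51461254e+00,  8.53313876e+01,  2.94220434e-04,
        8.72614037e+01, -4.89227076e+00]), 'qd': array([-0.045867  ,  0.03123706, -0.01990244, -0.06108349,  0.1128238 ,
        0.01759445]), 'joint_efforts': array([ 8.52688117e-04, -5.69406223e+01, -5.00544047e+01, -2.89044856e-04,
        1.47302588e-02, -2.35202185e-05]), 'tool_pos': array([158.55108029, 578.06707479, 219.52941442]), 'tcp_rot': array([-1.79990548e+02,  1.06987476e-01,  7.46543245e+01]), 'ft_force': array([-0.63863857,  0.67400844,  0.1628881 ]), 'wrist_torque': array([ 0.03204579, -0.00080426, -0.01847086]), 'finger_gap': 85.38144185053916}
side [[463.89256367   0.         321.0496823 ]
 [  0.         463.89256367 201.31495318]
 [  0.           0.           1.        ]] [[-9.89245107e-01 -8.55330469e-02  1.18651663e-01  3.87744044e+02]
 [-1.46249248e-01  5.91151289e-01 -7.93190589e-01  1.23457092e+03]
 [-2.29707545e-03 -8.02012626e-01 -5.97302663e-01  1.03784475e+03]
 [ 0.00000000e+00  0.00000000e+00  0.00000000e+00  1.00000000e+00]]
top [[472.13421178   0.         318.41427945]
 [  0.         472.13421178 194.54673876]
 [  0.           0.           1.        ]] [[-1.68340466e-02 -9.95280300e-01  9.55705955e-02  4.83214384e+02]
 [-9.99849373e-01  1.71606671e-02  2.59664493e-03 -5.19853272e+01]
 [-4.22444471e-03 -9.55124880e-02 -9.95419268e-01  1.29839779e+03]
 [ 0.00000000e+00  0.00000000e+00  0.00000000e+00  1.00000000e+00]]
wrist [[309.70691629   0.         317.82416034]
 [  0.         309.70691629 197.48569501]
 [  0.           0.           1.        ]] [[ 9.99999787e-01 -3.90574814e-04  5.22905331e-04 -6.48375280e-03]
 [ 2.42069507e-04  9.65985987e-01  2.58594306e-01 -6.48525262e+01]
 [-6.06119645e-04 -2.58594125e-01  9.65985875e-01 -1.52342157e+02]
 [ 0.00000000e+00  0.00000000e+00  0.00000000e+00  1.00000000e+00]]
```

View pics/top0.png

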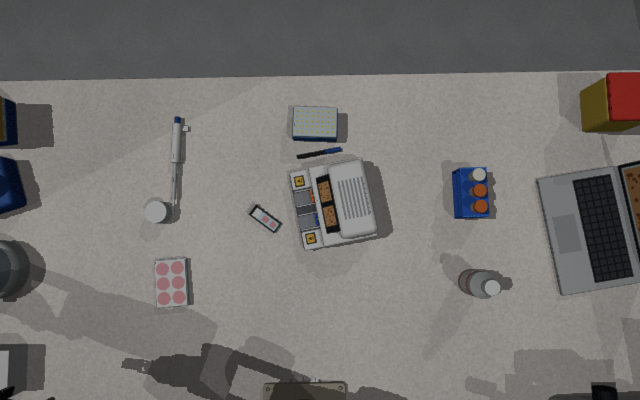

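View pics/side0.png

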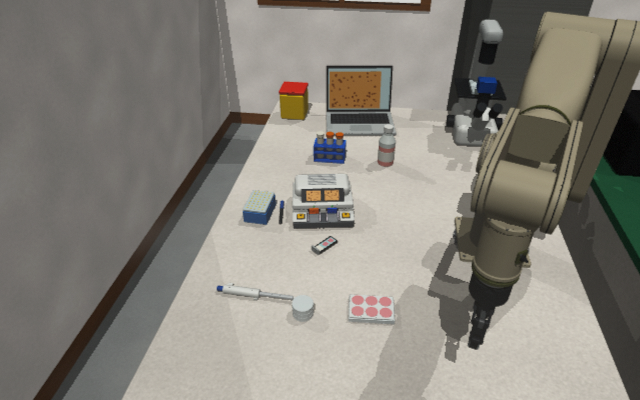

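View pics/wrist0.png

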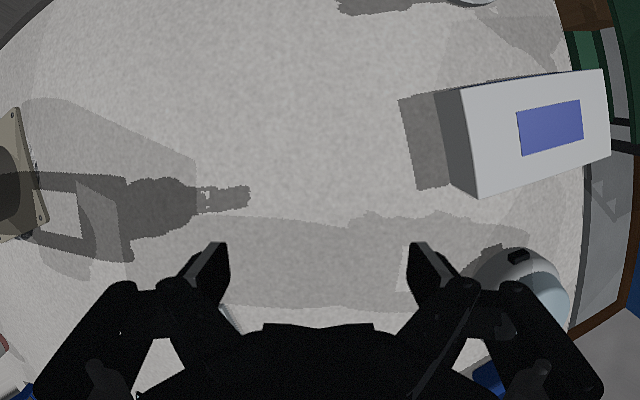

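```bash
python3 - <<'E'
import cv2,numpy as np
t=cv2.imread("pics/top0.png")[150:260,235:395]; s=cv2.imread("pics/side0.png")[165:255,270:370]
cv2.imwrite("pics/tz.png",cv2.resize(t,None,fx=5,fy=5,interpolation=2)); cv2.imwrite("pics/sz.png",cv2.resize(s,None,fx=6,fy=6,interpolation=2))
E
```

```text
(no output)
```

View pics/tz.png

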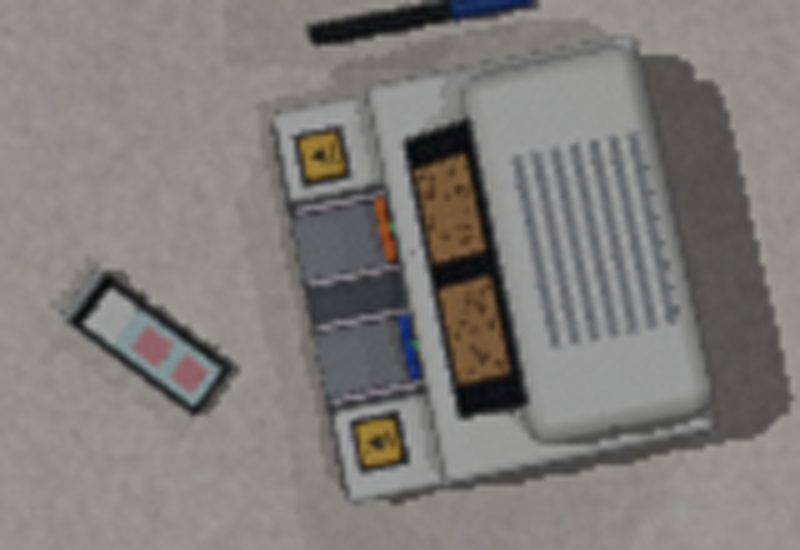

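View pics/sz.png

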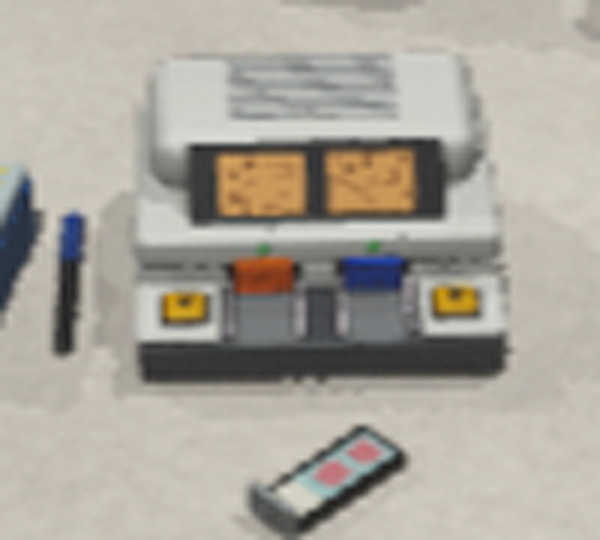

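```bash
cat > h.py <<'E'
import numpy as np,cv2
def ray(s,uv,T):
    K=s["intrinsics"]; d=np.array([(uv[0]-K[0,2])/K[0,0],(uv[1]-K[1,2])/K[1,1],1.]); return T[:3,3],T[:3,:3]@d
def onz(s,uv,z,T):
    o,d=ray(s,uv,T); return o+d*(z-o[2])/d[2]
def blobs(px,roi,lo,hi,minA=8):
    h=cv2.cvtColor(px,cv2.COLOR_RGB2HSV); m=cv2.inRange(h,np.array(lo),np.array(hi)); k=np.zeros_like(m); x0,y0,x1,y1=roi; k[y0:y1,x0:x1]=m[y0:y1,x0:x1]
    n,l,st,c=cv2.connectedComponentsWithStats(k); return [(st[i,4],c[i],st[i,:4]) for i in range(1,n) if st[i,4]>=minA]
E
python3 - <<'E'
from h import *; from bench import vision
for n,roi in(("top",(285,155,345,250)),("side",(290,200,360,232))):
    s=vision.snapshot(n);T=s["world_from_camera"]
    for nm,lo,hi,z in(("yel",(18,120,90),(32,255,255),44),("org",(4,170,120),(14,255,255),52 if n=="top" else 41),("blu",(108,150,70),(130,255,255),52 if n=="top" else 41)):
        for a,c,b in blobs(s["pixels"],roi,lo,hi): print(n,nm,a,c.round(1),b,onz(s,c,z,T).round(1))
E
```

```text
top yel 61 [298.9 180.6] [295 176   9  10] [642.1   2.9  44. ]
top yel 61 [310.2 237.9] [306 234   9   9] [488.9 -25.1  44. ]
top org 21 [311.5 195.4] [310 190   4  12] [600.8 -30.4  52. ]
top blu 22 [316.2 219. ] [315 213   4  13] [538.  -41.9  52. ]
side yel 29 [345.1 214.5] [342 213   8   4] [491.7 -21.6  44. ]
side yel 32 [299.9 215.8] [297 214   7   5] [644.9   7.9  44. ]
side org 43 [313.4 210.4] [309 208   9   6] [604.6 -32.6  41. ]
side blu 34 [331.5 209.5] [328 208   9   5] [542.3 -46.7  41. ]
```

Emit:
send_rows(dp=[[36,-45,0],[72,-90,0],[108,-135,0],[144,-180,0],[180,-225,0]], rot=[[0,0,-0.11],[0,0,-0.22],[0,0,-0.33],[0,0,-0.44],[0,0,-0.55]], jaw=34)

```text
time: 0.88
tool_pos: [339.6, 352.1, 220.7]
tcp_rot: [180.0, -0.0, 43.0]
ft_force: [0.1, 1.3, 0.0]
finger_gap: 34.0
```

Emit:
send_rows(dp=[[36,-45,0],[72,-90,0],[108,-135,0],[144,-180,-10],[180,-225,-20]], rot=[[0,0,-0.11],[0,0,-0.22],[0,0,-0.33],[0,0,-0.44],[0,0,-0.55]])

```text
time: 1.5
tool_pos: [519.9, 127.0, 200.6]
tcp_rot: [-180.0, -0.1, 11.4]
ft_force: [-0.4, 0.6, 0.3]
finger_gap: 34.4
```

Emit:
send_rows(dp=[[36,-45,-10],[72,-90,-25],[101,-127,-40],[101,-127,-50],[101,-127,-50]], rot=[[0,0,-0.018],[0,0,-0.018],[0,0,-0.018],[0,0,-0.018],[0,0,-0.018]])

```text
time: 2.12
tool_pos: [618.7, 1.8, 149.1]
tcp_rot: [-179.9, 0.2, 10.6]
ft_force: [-0.1, 0.5, 0.6]
finger_gap: 33.8
```

```bash
python3 - <<'E'
from bench import r,vision
import cv2,numpy as np
q=r.sense(); print(q["time"],q["tool_pos"],q["tcp_rot"],q["ft_force"],q["finger_gap"])
s=vision.snapshot("wrist"); cv2.imwrite("pics/wrist1.png",s["pixels"][:,:,::-1])
np.savez("w1.npz",px=s["pixels"],d=s["depth"],K=s["intrinsics"],T=s["T_tool_cam"],p=q["tool_pos"],e=q["tcp_rot"])
E
```

```text
2.125 [618.65114809   1.80797755 149.06568836] [-1.79934595e+02  1.57997708e-01  1.05671334e+01] [-0.13529219  0.50940925  0.5545089 ] 33.788396045135826
```

View pics/wrist1.png

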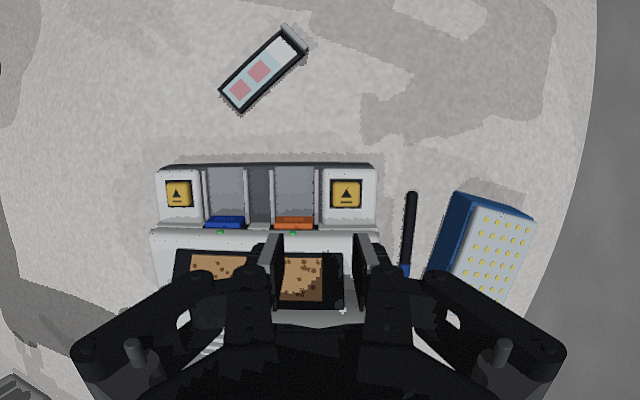

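```bash
cat >> h.py <<'E'
from scipy.spatial.transform import Rotation as Rn
def fray(K,uv):
    v=np.array([uv[0]-K[0,2],uv[1]-K[1,2]]); rr=np.hypot(*v); th=rr/K[0,0]; return np.r_[np.sin(th)*v/rr,np.cos(th)]
def wonz(K,T,p,e,uv,z):
    R=Rn.from_euler("xyz",e,degrees=True).as_matrix(); o=p+R@T[:3,3]; d=R@T[:3,:3]@fray(K,uv); return o+d*(z-o[2])/d[2]
E
python3 - <<'E'
from h import *
w=np.load("w1.npz");K,T,p,e,d=[w[k] for k in("K","T","p","e","d")]
R=Rn.from_euler("xyz",e,degrees=True).as_matrix()
roi=(150,155,385,235)
for nm,lo,hi,z in(("yel",(18,100,60),(35,255,255),44),("org",(2,150,80),(15,255,255),52),("blu",(108,150,50),(130,255,255),52)):
    for a,c,b in blobs(w["px"],roi,lo,hi,30):
        x0,y0,ww,hh=b; cc=(x0+(ww-1)/2,y0+(hh-1)/2)
        W=wonz(K,T,p,e,cc,z); print(nm,a,c.round(1),b,W.round(1),"tool",(R.T@(W-p)).round(1))
for c in((258,282),(283,235),(268,240),(351,238),(365,240),(380,280)):
    u,v=c; dd=d[v,u]; f=fray(K,c); P=T[:3,:3]@(f*dd/f[2])+T[:3,3]; print(c,dd,P.round(1))
cv2.imwrite("pics/wz.png",cv2.resize(w["px"][150:310,150:400,::-1],None,fx=3,fy=3,interpolation=2))
E
```

```text
yel 650 [345.5 193.8] [332 181  28  26] [642.2   6.2  44. ] tool [2.42e+01 1.00e-01 1.05e+02]
yel 528 [178.4 193.4] [166 182  26  24] [492.6 -21.5  44. ] tool [-1.279e+02 -1.000e-01  1.054e+02]
org 455 [293.4 222.6] [273 217  40  12] [601.8 -25.3  52. ] tool [-21.2  23.7  97.1]
blu 437 [224.8 221.6] [205 216  40  12] [542.3 -36.2  52. ] tool [-81.8  23.5  97.3]
(258, 282) 100.66205 [-19.8 -11.6 -62.5]
(283, 235) 259.2671 [-29.   32.4  90. ]
(268, 240) 138.21046 [-22.1 -10.8 -23.8]
(351, 238) 255.35455 [28.1 33.4 85.6]
(365, 240) 137.81169 [ 21.7 -11.  -24.2]
(380, 280) 100.61375 [ 21.4 -12.2 -62.3]
```

View pics/wz.png

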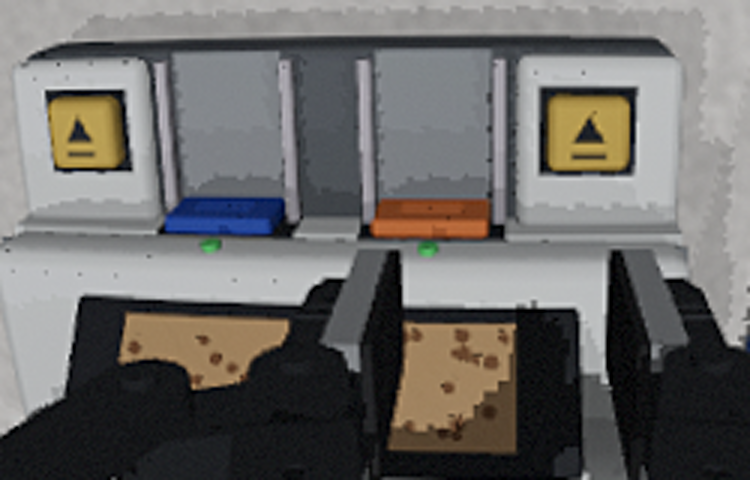

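Emit:
send_rows(dp=[[0,2,-25],[0,2,-50],[0,2,-70],[0,2,-82],[0,2,-82]], rot=[[0,0,0],[0,0,0],[0,0,0],[0,0,0],[0,0,0]], jaw=38)

```text
time: 2.8
tool_pos: [619.1, 4.0, 67.9]
tcp_rot: [-180.0, 0.1, 10.6]
ft_force: [0.7, 1.0, 0.8]
finger_gap: 37.9
```

```bash
python3 - <<'E'
from bench import r,vision
import cv2,numpy as np
q=r.sense(); print(q["time"],q["tool_pos"],q["tcp_rot"],q["ft_force"],q["finger_gap"])
s=vision.snapshot("wrist"); cv2.imwrite("pics/wrist2.png",cv2.resize(s["pixels"][100:320,150:450,::-1],None,fx=2.6,fy=2.6,interpolation=2))
s=vision.snapshot("side"); cv2.imwrite("pics/side2.png",cv2.resize(s["pixels"][165:255,270:370,::-1],None,fx=6,fy=6,interpolation=2))
E
```

```text
2.8 [619.10242949   4.00803263  67.91916578] [-1.79976054e+02  7.80081085e-02  1.06254522e+01] [0.67691166 0.96655843 0.82800771] 37.862330148542576
```

View pics/wrist2.png

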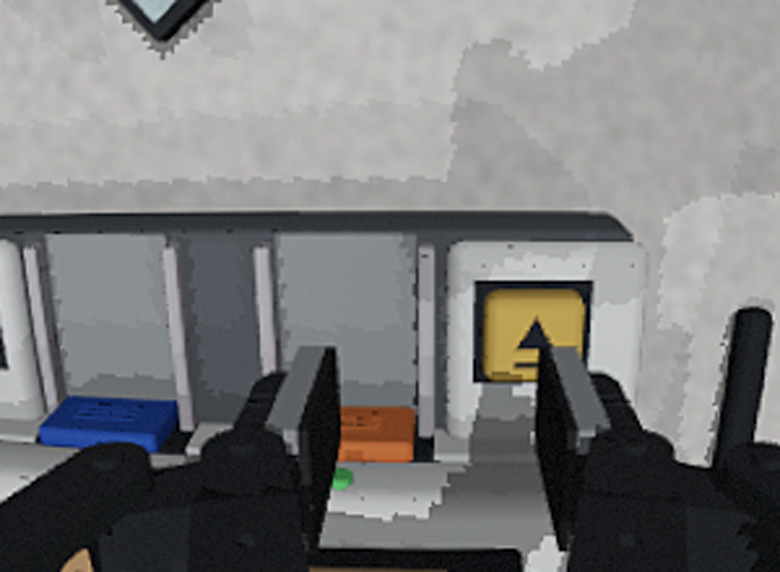

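View pics/side2.png

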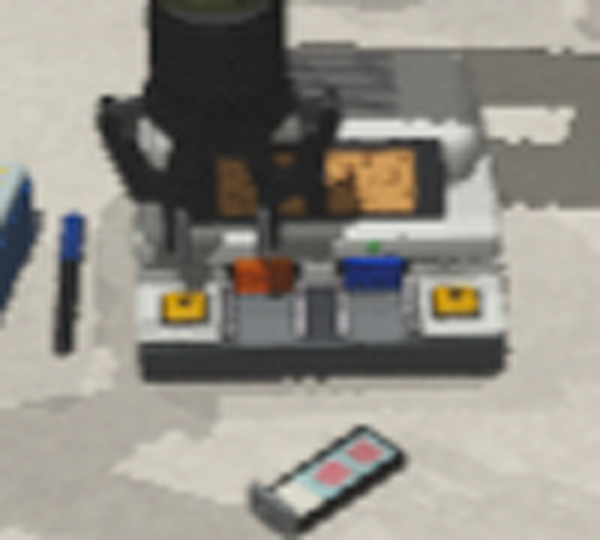

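```bash
python3 - <<'E'
from h import *; from bench import r,vision
q=r.sense();p,e=q["tool_pos"],q["tcp_rot"];s=vision.snapshot("wrist");K,T,d=s["intrinsics"],s["T_tool_cam"],s["depth"]
R=Rn.from_euler("xyz",e,degrees=True).as_matrix()
for nm,(u,v),z in(("keyTL",(482,290),44),("keyTR",(584,290),44),("keyBL",(484,382),44),("railL in",(272,262),36),("railR in",(417,262),36),("orgR",(414,408),52),("orgTopFrontR",(414,432),52),("orgbackR",(414,462),52),("shelf front",(345,236),30),("bluL",(60,400),52),("bluR",(178,400),52)):
    c=(u/2.6+150,v/2.6+100); W=wonz(K,T,p,e,c,z); f=fray(K,c); dd=d[int(round(c[1])),int(round(c[0]))]; P=T[:3,:3]@(f*dd/f[2])+T[:3,3]
    print(nm,W.round(1),"tool",(R.T@(W-p)).round(1),"depth tool",P.round(1),"world",(R@P+p).round(1))
for u,v in((330,350),(300,349),(545,350),(572,350),(280,400)):
    c=(u/2.6+150,v/2.6+100);f=fray(K,c); dd=d[int(round(c[1])),int(round(c[0]))]; P=T[:3,:3]@(f*dd/f[2])+T[:3,3]; print("fing",P.round(1))
E
```

```text
keyTL [629.6  14.4  44. ] tool [11.  -8.8 25.5] depth tool [11.4 -6.7 32.2] world [630.3  12.4  37.3]
keyTR [653.2  18.7  44. ] tool [35.  -8.7 25.5] depth tool [36.4 -6.4 32.8] world [655.   16.7  36.7]
keyBL [634.7  -8.4  44. ] tool [11.9 14.5 25.5] depth tool [12.4 18.1 33.6] world [635.9 -11.9  35.9]
railL in [579.1   9.5  36. ] tool [-39.5 -13.3  33.5] depth tool [-40.9 -11.4  40.2] world [578.    7.4  29.2]
railR in [613.8  16.   36. ] tool [ -4.2 -13.3  33.5] depth tool [ -4.2 -12.9  35.1] world [613.8  15.6  34.3]
orgR [618.9 -14.5  52. ] tool [-4.8 17.6 17.5] depth tool [-5.4 27.  36.8] world [620.  -23.8  32.7]
orgTopFrontR [620.  -20.7  52. ] tool [-4.9 23.9 17.5] depth tool [-5.6 35.8 40.2] world [621.5 -32.5  29.3]
orgbackR [621.4 -28.9  52. ] tool [-5.  32.2 17.5] depth tool [-5. 33. 19.] world [621.5 -29.7  50.5]
shelf front [595.3  17.6  30. ] tool [-22.1 -18.3  39.5] depth tool [-22.1 -18.2  39.8] world [595.3  17.5  29.6]
bluL [531.  -31.8  52. ] tool [-94.4  18.4  17.4] depth tool [-102.7   25.7   32.3] world [524.2 -40.5  37.1]
bluR [562.7 -24.2  52. ] tool [-61.8  16.8  17.4] depth tool [-68.1  25.   34.6] world [558.  -33.5  34.9]
fing [-18.6 -11.5 -18.9]
fing [-24.7 -10.4 -15.8]
fing [ 20.  -11.1 -17.9]
fing [ 25.  -11.1 -17.9]
fing [-24.1 -11.1 -39.1]
```

```bash
python3 - <<'E'
from h import *; from bench import r,vision
q=r.sense();p,e=q["tool_pos"],q["tcp_rot"];R=Rn.from_euler("xyz",e,degrees=True).as_matrix()
s=vision.snapshot("side");T=s["world_from_camera"];K=s["intrinsics"]
for z in(-40,-30,-20,-10,0,7,14):
    for x in(-22,22):
        P=R@np.array([x,-11,z])+p; c=T[:3,:3].T@(P-T[:3,3]); u=K@c; u=u[:2]/u[2]; print(z,x,u.round(1),((u-[270,165])*6).round(0), "depth",c[2].round(0), s["depth"][int(round(u[1])),int(round(u[0]))])
cv2.imwrite("pics/s3.png",cv2.resize(s["pixels"][175:225,280:340,::-1],None,fx=12,fy=12,interpolation=0))
w=vision.snapshot("wrist");d=w["depth"]
print(d[225:245,268:281].round(0))
E
```

```text
-40 -22 [313.4 202.1] [260. 223.] depth 1550.0 1553.0878
-40 22 [300.2 202.5] [181. 225.] depth 1549.0 1542.6725
-30 -22 [313.4 204.5] [260. 237.] depth 1556.0 1560.175
-30 22 [300.3 204.8] [182. 239.] depth 1555.0 1559.1685
-20 -22 [313.4 206.9] [261. 251.] depth 1562.0 1567.4811
-20 22 [300.4 207.2] [182. 253.] depth 1561.0 1564.8118
-10 -22 [313.5 209.3] [261. 266.] depth 1568.0 1620.197
-10 22 [300.4 209.6] [183. 267.] depth 1567.0 1624.3224
0 -22 [313.5 211.6] [261. 280.] depth 1574.0 1619.2521
0 22 [300.5 211.9] [183. 281.] depth 1573.0 1625.1823
7 -22 [313.5 213.2] [261. 289.] depth 1578.0 1632.8514
7 22 [300.6 213.5] [183. 291.] depth 1577.0 1608.3788
14 -22 [313.5 214.8] [261. 299.] depth 1582.0 1623.4156
14 22 [300.6 215.1] [184. 301.] depth 1581.0 1589.2369
[[204. 204. 204. 205. 205. 205. 204. 205. 204. 205. 205. 204. 204.]
 [205. 206. 204. 204. 205. 205. 205. 204. 205. 204. 203. 207. 205.]
 [206. 207. 206. 206. 206. 206. 205. 205. 205. 205. 205. 205. 204.]
 [206. 206. 206. 205. 205. 204. 205. 205. 205. 205. 205. 206. 205.]
 [205. 206. 206. 205. 206. 205. 207. 207. 206. 20
[... 339 characters left out ...]
44. 149. 148. 207.]
 [144. 143. 144. 144. 143. 143. 142. 144. 143. 144. 148. 148. 207.]
 [144. 144. 144. 144. 143. 143. 144. 144. 143. 144. 149. 148. 208.]
 [141. 143. 142. 142. 143. 141. 142. 142.   0. 143. 148. 149. 207.]
 [142. 140. 141. 140. 139. 141. 142. 141. 140. 144. 148. 148. 207.]
 [139. 140. 138. 138. 138. 138. 140. 139. 139. 144. 146. 149. 207.]
 [138. 140. 138. 138. 137. 137. 138. 138. 140. 143. 148. 149. 207.]
 [136. 136. 136. 137. 136. 136. 137. 136. 140. 143. 148. 148. 207.]
 [136. 136. 136. 137. 135. 137. 137. 137. 140. 143. 149. 148. 209.]
 [135. 135. 135. 135. 136. 136. 135. 135. 140. 144. 147. 148. 208.]
 [134. 134. 134. 134. 134. 134. 134. 135. 139. 144. 143. 149. 208.]]
```

View pics/s3.png

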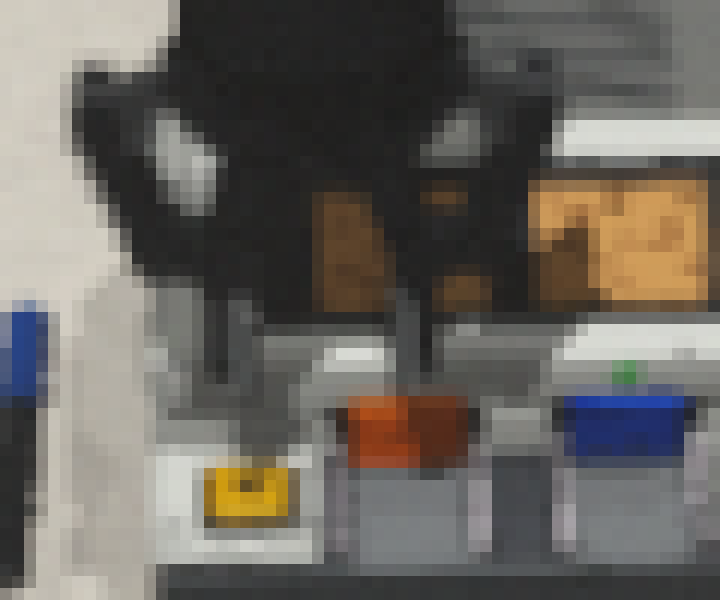

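Emit:
send_rows(dp=[[0,0,-3],[0,0,-6],[0,0,-8],[0,0,-10],[0,0,-12]], rot=[[0,0,0],[0,0,0],[0,0,0],[0,0,0],[0,0,0]])

```text
time: 3.68
tool_pos: [619.7, 3.6, 56.4]
tcp_rot: [-180.0, 0.0, 10.6]
ft_force: [-0.3, 0.3, -0.1]
finger_gap: 38.0
```

Emit:
send_rows(dp=[[0,0,-1],[0,0,-2],[0,0,-3],[0,0,-4],[0,0,-5]], rot=[[0,0,0],[0,0,0],[0,0,0],[0,0,0],[0,0,0]])

```text
time: 4.3
tool_pos: [619.8, 3.6, 51.6]
tcp_rot: [-180.0, -0.0, 10.6]
ft_force: [0.2, -0.0, -0.3]
finger_gap: 38.1
```

```bash
python3 - <<'E'
from bench import r,vision
import cv2,numpy as np
q=r.sense(); print(q["time"],q["tool_pos"],q["tcp_rot"],q["ft_force"],q["finger_gap"])
s=vision.snapshot("wrist"); cv2.imwrite("pics/wrist3.png",cv2.resize(s["pixels"][100:320,150:450,::-1],None,fx=2.6,fy=2.6,interpolation=2))
s=vision.snapshot("side"); cv2.imwrite("pics/side3.png",cv2.resize(s["pixels"][175:225,280:340,::-1],None,fx=10,fy=10,interpolation=0))
E
```

```text
4.3 [619.7709803    3.64849619  51.55938695] [-1.79999145e+02 -3.10734649e-03  1.05999942e+01] [ 0.23135997 -0.03574298 -0.31398108] 38.094008458721234
```

View pics/wrist3.png

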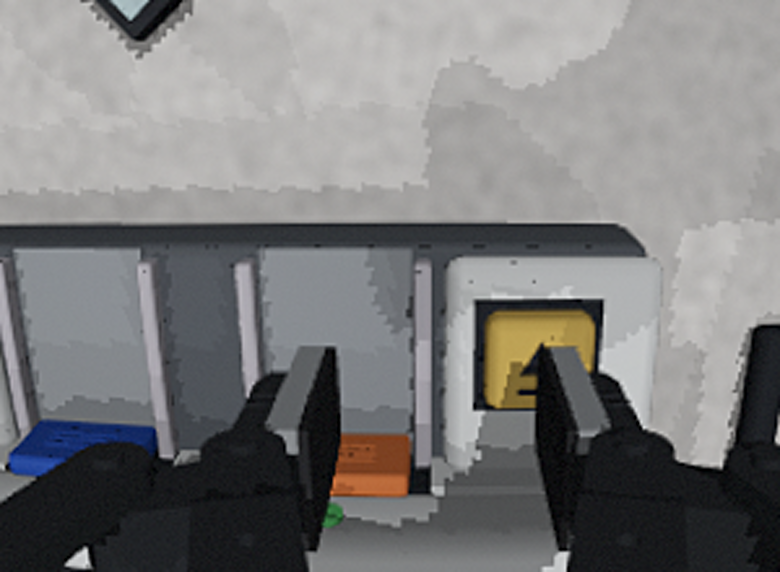

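View pics/side3.png

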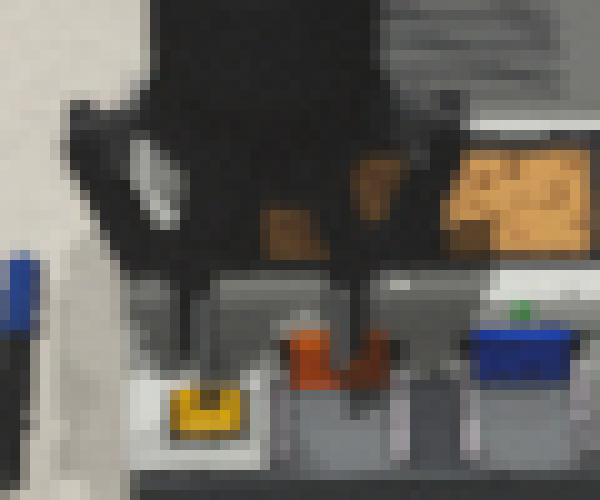

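```bash
python3 - <<'E'
from h import *; from bench import r,vision
q=r.sense();p,e=q["tool_pos"],q["tcp_rot"];R=Rn.from_euler("xyz",e,degrees=True).as_matrix()
s=vision.snapshot("wrist");K,T,d=s["intrinsics"],s["T_tool_cam"],s["depth"]
for c in [(u,v) for v in (300,312,318,324,330,340,360,390) for u in(280,318,350)]:
    f=fray(K,c); dd=d[c[1],c[0]]; P=T[:3,:3]@(f*dd/f[2])+T[:3,3]; print(c,round(float(dd)),P.round(0),(R@P+p).round(0))
cv2.imwrite("pics/wrist3b.png",s["pixels"][:,:,::-1])
E
```

```text
(280, 300) 165 [-21.  33.  -7.] [605. -32.  59.]
(318, 300) 166 [ 1. 33. -7.] [626. -29.  58.]
(350, 300) 167 [19. 34. -6.] [644. -26.  57.]
(280, 312) 163 [-20.  38. -12.] [606. -38.  63.]
(318, 312) 160 [  1.  36. -14.] [627. -32.  65.]
(350, 312) 161 [ 18.  37. -13.] [644. -30.  64.]
(280, 318) 161 [-20.  40. -14.] [607. -40.  66.]
(318, 318) 161 [  1.  40. -14.] [628. -36.  66.]
(350, 318) 161 [ 18.  40. -14.] [645. -33.  65.]
(280, 324) 81 [-10. -10. -83.] [608.  12. 135.]
(318, 324) 163 [  1.  45. -13.] [628. -41.  64.]
(350, 324) 81 [  9. -10. -83.] [627.  15. 134.]
(280, 330) 79 [-10. -10. -86.] [608.  12. 137.]
(318, 330) 79 [  0. -10. -85.] [618.  13. 137.]
(350, 330) 79 [  9. -10. -85.] [627.  15. 137.]
(280, 340) 73 [ -9. -11. -91.] [609.  13. 143.]
(318, 340) 73 [  0. -11. -91.] [618.  15. 143.]
(350, 340) 74 [  9. -11. -91.] [626.  16. 142.]
(280, 360) 65 [ -8. -12. -99.] [609.  14. 151.]
(318, 360) 67 [  0. -10. -98.] [618.  14. 149.]
(350, 360) 66 [  8. -11. -98.] [626.  16. 150.]
(280, 390) 52 [  -7.  -16. -112.] [610.  18. 163.]
(318, 390) 56 [   0.  -11. -108.] [618.  15. 160.]
(350, 390) 55 [   7.  -13. -109.] [624.  17. 161.]
```

View pics/wrist3b.png

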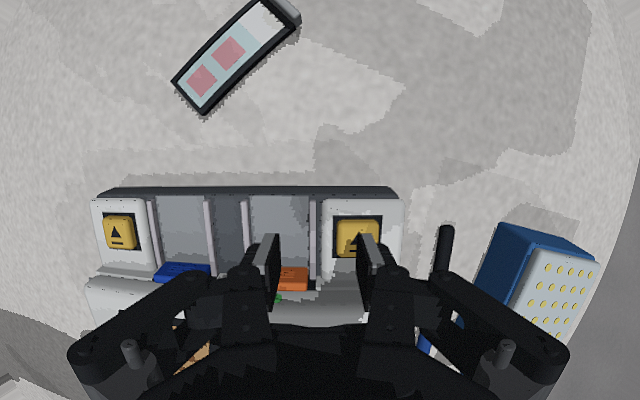

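Emit:
send_rows(dp=[[0,0,-2],[0,0,-4],[0,0,-6],[0,0,-8],[0,0,-10]], rot=[[0,0,0],[0,0,0],[0,0,0],[0,0,0],[0,0,0]])

```text
time: 5.08
tool_pos: [619.7, 3.6, 41.4]
tcp_rot: [-180.0, 0.0, 10.6]
ft_force: [-0.0, 0.2, -0.1]
finger_gap: 38.1
```

Emit:
send_rows(dp=[[0,0,-2],[0,0,-4],[0,0,-6],[0,0,-7],[0,0,-8]], rot=[[0,0,0],[0,0,0],[0,0,0],[0,0,0],[0,0,0]])

```text
time: 5.7
tool_pos: [619.8, 3.6, 33.6]
tcp_rot: [180.0, -0.0, 10.6]
ft_force: [0.5, -1.0, -0.1]
finger_gap: 38.0
```

```bash
python3 - <<'E'
from h import *; from bench import r,vision
q=r.sense(); p,e=q["tool_pos"],q["tcp_rot"];print(q["time"],p,e,q["ft_force"],q["finger_gap"])
s=vision.snapshot("wrist"); K,T,d=s["intrinsics"],s["T_tool_cam"],s["depth"]
cv2.imwrite("pics/wrist4.png",cv2.resize(s["pixels"][150:330,200:450,::-1],None,fx=3,fy=3,interpolation=2))
R=Rn.from_euler("xyz",e,degrees=True).as_matrix()
s=vision.snapshot("side"); cv2.imwrite("pics/side4.png",cv2.resize(s["pixels"][175:225,280:340,::-1],None,fx=10,fy=10,interpolation=0))
E
```

```text
5.7 [619.78947567   3.62789911  33.5697117 ] [ 1.79999801e+02 -4.63386361e-03  1.06009842e+01] [ 0.46811541 -1.02607309 -0.10385584] 37.97394530098246
```

View pics/wrist4.png

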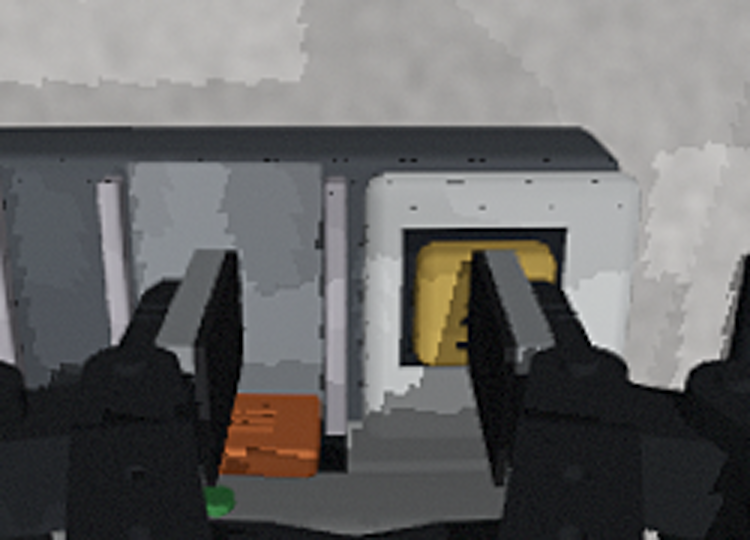

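View pics/side4.png

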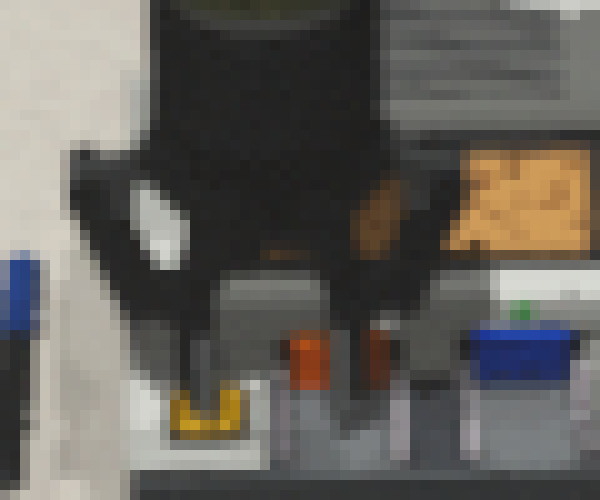

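Emit:
send_rows(dp=[[0,0,-2],[0,0,-4],[0,0,-5],[0,0,-6],[0,0,-6]], rot=[[0,0,0],[0,0,0],[0,0,0],[0,0,0],[0,0,0]])

```text
time: 6.42
tool_pos: [620.0, 3.7, 27.8]
tcp_rot: [-180.0, -0.0, 10.6]
ft_force: [-0.6, 1.5, 4.1]
finger_gap: 38.0
```

Emit:
send_rows(dp=[[0,0,-0.5],[0,0,-1],[0,0,-1.5],[0,0,-2],[0,0,-2]], rot=[[0,0,0],[0,0,0],[0,0,0],[0,0,0],[0,0,0]])

```text
time: 7.05
tool_pos: [620.0, 3.7, 26.0]
tcp_rot: [-180.0, -0.0, 10.6]
ft_force: [-0.3, 1.7, 7.0]
finger_gap: 38.3
```

```bash
python3 - <<'E'
from h import *; from bench import r,vision
q=r.sense(); p,e=q["tool_pos"],q["tcp_rot"];print(q["time"],p,e,q["ft_force"],q["finger_gap"])
s=vision.snapshot("wrist")
cv2.imwrite("pics/wrist5.png",cv2.resize(s["pixels"][150:330,200:450,::-1],None,fx=3,fy=3,interpolation=2))
s=vision.snapshot("side"); cv2.imwrite("pics/side5.png",cv2.resize(s["pixels"][175:225,280:340,::-1],None,fx=10,fy=10,interpolation=0))
print(r.sense()["ft_force"])
E
```

```text
7.05 [620.02120372   3.73142943  25.99314851] [-1.79999570e+02 -3.11284950e-02  1.06030232e+01] [-0.30583208  1.71533933  6.98268427] 38.3253649972002
[-0.35413764  2.39983101  7.62349806]
```

View pics/wrist5.png

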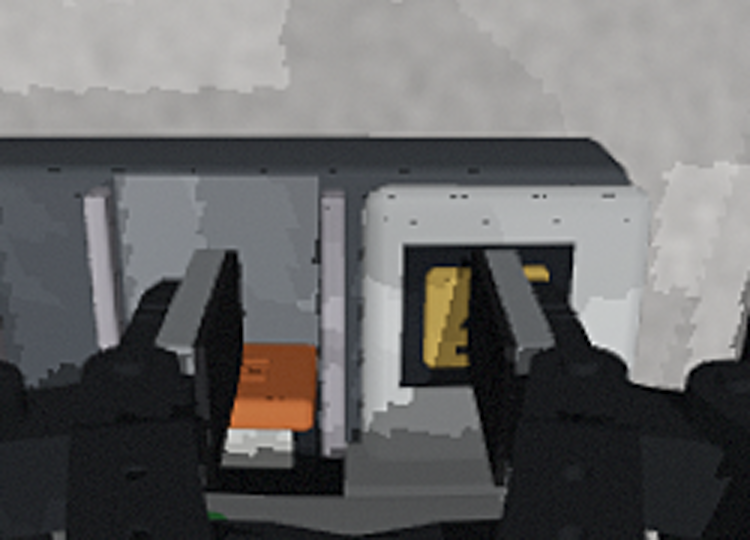

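View pics/side5.png

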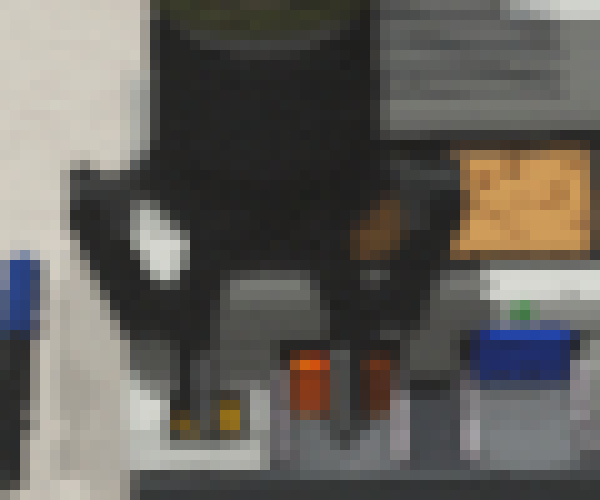

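Emit:
send_rows(dp=[[0,0,0],[0,0,0],[0,0,0],[0,0,0],[0,0,0]], rot=[[0,0,0],[0,0,0],[0,0,0],[0,0,0],[0,0,0]])

```text
time: 7.78
tool_pos: [620.0, 3.7, 26.0]
tcp_rot: [180.0, -0.0, 10.6]
ft_force: [-1.2, 1.8, 8.4]
finger_gap: 37.9
```

```bash
python3 - <<'E'
from h import *; from bench import r,vision
f=[]
for i in range(6):
    s=vision.snapshot("wrist"); q=r.sense(); f.append(q["ft_force"])
p,e=q["tool_pos"],q["tcp_rot"]; R=Rn.from_euler("xyz",e,degrees=True).as_matrix()
print(q["time"],p,np.mean(f,0),"tool frame",R.T@np.mean(f,0))
K,T=s["intrinsics"],s["T_tool_cam"]
# image: plate top front edge right corner, back; shelf front edge
for nm,(u,v),z in(("plate top front",(280,344),52),("plate top back",(280,430),52),("shelf edge",(215,176),30)):
    W=wonz(K,T,p,e,(u/3+200,v/3+150),z); print(nm,(R.T@(W-p)).round(1))
for a,c,b in blobs(s["pixels"],(150,150,400,320),(108,150,50),(130,255,255),30): print("blue",a,c,b)
cv2.imwrite("pics/wrist6.png",cv2.resize(s["pixels"][150:330,200:450,::-1],None,fx=3,fy=3,interpolation=2))
E
```

```text
8.075 [620.05192827   3.71175306  26.03864251] [-0.7124999   1.64380338  7.02539874] tool frame [-0.39358063 -1.74660486 -7.02569846]
plate top front [-10.8   0.4 -26. ]
plate top back [-11.3  16.1 -26. ]
shelf edge [-22.9 -19.6  -4. ]
blue 126 [155.72222222 284.28571429] [150 280  18  13]
```

View pics/wrist6.png

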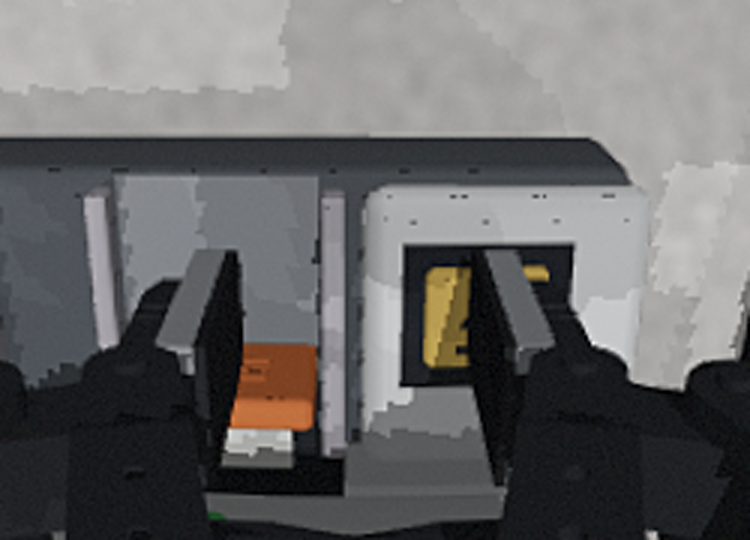

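```bash
python3 -c "
from bench import job
print(job.hand_in())"
```

```text
the job is handed in; nothing more can be done
None
```

I ejected the orange caddy from the left lane and handed the job in at about 8 s. One finger is still holding the eject key down, and the other is stopping the caddy on the loading shelf. `hand_in` gives no verdict, so what follows is from my own last checks.

- **Hold:** over my last six readings the arm did not move. The forces averaged about 7 N up from the key and about 1.7 N outward from the caddy on the finger (the spring should give about 1.4 N).
- **Caddy position:** the wrist picture shows the plate flat in its lane against the finger, with a gap behind it and open shelf in front. I judge it is about 15 mm out, and the two wrist pictures, about 1 s apart, look the same.
- **Blue caddy:** it still looked latched in the side picture after the pop. I did not measure its position again.
- **Other items:** I kept the arm clear of them and saw nothing move, but I did not measure their positions again.

**Disagreements:**
- **Fingertip height:** with the jaws 38 mm apart, the fingertips stood about 16 mm behind the reported TCP, not ahead of it as described. Contact with the key confirmed this, so I came down slowly and watched the force instead of using the nominal height.
- **Caddy distance:** from the shelf edge and the plate's top edge, the wrist view put the face 20 mm back from the shelf edge, or 27 mm out. The finger's position gives about 15 mm. Both are inside the 4 to 47 mm range.
- **Key position:** the three cameras differed by up to 5 mm on where the eject key was.

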